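Load the dry-block heater and hold its recessed reset button

TASK

Load the dry-block heater: put the blue-capped vial fully home in the well with the blue ring and the orange-capped vial fully home in the well with the orange ring, and let go of both. Then take the green stylus out of its stand, reach its steel tip down through the small hole in the white console and push the recessed red reset button right down; finish while still gripping the stylus upright and holding the button down. Leave the amber flask, the tip box and the red rubber bulb where they stand.

Things in the scene. Friction and masses are not known exactly. Their poses are not given: they have to be found in the camera images.
- vial_blue_center (a point): centre (half-way up, on the axis) of the loose blue-capped amber glass vial, 22 mm diameter, 70 mm high, standing on the worktop; z is its axis, up. The cap is the top 22 mm, also 22 mm in diameter. About 40 g
- vial_orange_center (a point): the same for the orange-capped vial, same size
- well_blue (a point): centre of the mouth of the heater's well that has a blue ring round it, at the level of the metal block's top, 75 mm above the worktop; the ring stands 1 mm higher. The well is a blind vertical bore 26 mm in diameter and 32 mm deep, so a seated vial's centre is 3 mm above this point and 38 mm of it stands out. Axes: z up, the other well (60 mm away) at -y
- well_orange (a point): the same for the well with the orange ring; the blue-ringed well lies 60 mm away at +y of this frame, the console at -y
- aperture (a point): centre of the upper mouth of the small hole in the top of the heater's white console: vertical, 14 mm in diameter, with a flat grey collar 1 mm high around it; 98 mm from the orange-ringed well. z up. The red button lies in it, its top 29 mm below this point when released. The heater is fixed to the worktop, 256 x 130 mm and 75 mm high, its long side along the y axis of this frame
- button_top (a point): centre of the top face of the red reset button (12 mm in diameter) at the bottom of the hole
- reset_button (a joint): travel of the button downwards in m: 0 released, 0.008 fully down. Spring: starts to move at 1.5 N, 5.5 N fully down; springs back when released
- stylus_center (a point): centre (half-way along) of the loose stylus, 115 mm long: a green round handle 16 mm in diameter and 70 mm long above a steel tip rod 6 mm in diameter and 45 mm long. It stands upright in its stand, tip down, the handle's lower end resting on the stand's top; z is its axis, towards the handle's end. The tip's end lies 57.5 mm below this point, the handle's end 57.5 mm above, the handle begins 12.5 mm below. About 40 g
- stylus_tip (a point): end of the stylus's steel tip
- stand_top (a point): centre of the top of the black stylus stand, a 50 mm cube with a thin grey foot plate (64 mm wide, 8 mm high), fixed to the worktop, with a 10 mm vertical bore right through it; top 50 mm above the worktop
- amber_flask: bystander: conical glass flask with amber broth, 52 mm diameter, 85 mm high; origin at the centre of its underside
- tip_case: bystander: pipette tip box with clear lid and yellow tips, 92 x 122 mm, 77 mm high; origin at the centre of its underside
- bulb: bystander: red rubber bulb, 51 mm diameter, 76 mm high, standing with its neck up; origin at the centre of its underside
Mind the look-alikes: they are no part of the job. What is shaped like the part that bears vial_blue_center but turquoise is not meant.

How it is judged (in metres and radians):
On the way, in this order (a step that is already met when the one before it is completed fails the run):
1. both vials stand fully home in the wells of their own colour, let go (horizontal distance between vial_blue_center and well_blue below 0.006 m and z of vial_blue_center in the frame of well_blue below 0.008 m and angle between each of vial_blue_center, vial_orange_center's own z axis and vertical below 0.25 rad and contact force between the fingers and vial_blue below 0.05 N and horizontal distance between vial_orange_center and well_orange below 0.006 m and z of vial_orange_center in the frame of well_orange below 0.008 m and contact force between the fingers and vial_orange below 0.05 N), for 0.2 s.
2. the gripped stylus pushes the recessed button down (value of joint reset_button above 0.005 m and contact force between stylus and reset_button above 2 N and contact force between the fingers and stylus above 2 N and angle between stylus_center's own z axis and vertical below 0.3 rad), for 0.3 s.
At the end, for the whole second after the job is handed in: Each vial in its colour's well: within 6 mm of the axis, centre at most 8 mm above the block's top (3 mm is fully home), leaning under 0.25 rad, not touched. Button down over 5 of its 8 mm, pushed over 2 N by the stylus, which the fingers grip (over 2 N) within 0.3 rad of upright (all of step 1 and all of step 2); the arm keeps its last pose, push and grip.
It fails at once if the amber flask is moved by more than 30 mm or tipped over (distance of amber_flask from where it was at the start of the episode above 0.03 m or angle between amber_flask's own z axis and vertical above 0.4 rad).
It fails at once if the tip box is moved by more than 30 mm or tipped over (distance of tip_case from where it was at the start of the episode above 0.03 m or angle between tip_case's own z axis and vertical above 0.4 rad).
It fails at once if the rubber bulb is moved by more than 30 mm or tipped over (distance of bulb from where it was at the start of the episode above 0.03 m or angle between bulb's own z axis and vertical above 0.4 rad).
It also fails if it takes over 72 s, if anything falls off the work surface, if the arm or the gripper's body presses on something with over 40 N, if the wrist force passes 120 N, or if a joint passes its speed limit or range.

ROBOT

A 6-joint arm with a two-finger parallel gripper is mounted at the origin on a cart in front of the work surface, level with it; the furniture and walls round the work are solid. World frame = base frame: x ahead of the robot, y to its left, z up, the work surface at z = 0. Lengths are in mm, angles in rad, forces in N, time in s.
With the tool pointing down it reaches from about 275 to 825 mm from the base axis. Payload 4.9 kg.
Tool frame: the origin (TCP) lies at the very end of the fingers, on their centre line; the grasp point (between the pads) lies 19 mm behind it; z points along the fingers, y is the direction in which the jaws open and shut (so a half turn about z gives the same grasp; the last joint's range is limited). The gripper opens to 85 mm and grips with 20 to 120 N. Pads are 22 mm wide; open, the fingers measure 114 mm over their backs; the gripper's body (76 mm by 85 mm) begins 54 mm behind the grasp point. The pads swing forward as they close: fully open they stand 13 mm farther back than shut.
Start: joints at [-1.303, 0.326, -0.193, 1.052, 0, 1.437], TCP at [215.105, -506.21, 231.281] pointing down, gripper open.
Joint ranges: [-2.65, 2.65], [-0.97, 1.79], [-1.3, 1.35], [-1.93, 2.1], [-1.47, 1.37], [-3.14, 3.14]. Speed limits (rad/s): [2.57, 2.57, 3.14, 3.14, 3.14, 3.14].

INTERFACE

Orientations are given as a rotation vector (axis times angle).
In Python, from plant import r gives the robot as it stands.
- The arm moves only by the tool step_arm, never from a script. Its argument "commands" is a list of rows, each a list of 7 numbers: the shift along the world's x, y, z in cm, then the turn, a rotation vector about the world's x, y, z in rad, then the opening, from -1 (shut) to 1 (fully open). A call has exactly 5 rows; each row shifts and turns the commanded pose from where the row before left it; what a row does not reach is not made up. A row lasts 1/12 s, in which the tool goes at most 41.7 mm and 7.16 degrees, less where a joint would pass 70% of its speed; a pose out of reach is approached as far as the arm can. A call is refused whole if a number of a shift passes 4.17 or a number of a turn 0.125, either way. A call with a gripper value outside its range is refused whole. The fingers move at their own pace and stop on an object; "squeeze" is the grip in N (left out, the last holds). Time passes only in rows, so rows that do not move let the fingers close, or fill a call up. It gives the time, the measured TCP pose, the force and the opening at its end, in the units of the state.
- r.get_obs(): the state, without advancing time (a new reading comes with each control period).
- r.snapshot(name): name is "scene" or "side" or "wrist"; returns the picture (480x640x3 uint8, blue, green, red); there is no depth.
- r.get_calibration(name): a dict with "intrinsics" (3x3 intrinsics, pixels), "k1" (the pictures are not rectified: a ray, as slopes to the right and down, at radius r is drawn at 1 + k1 r^2 times it, then the intrinsics apply), "R" (3x3) and "t" (3): a world point X has camera coordinates R X + t. Camera axes: x right, y down, z forward; pixel columns grow to the right and rows downward; lengths in mm; the calibration is good to about 2 mm. A picture is of the moment at which its call begins: read the wrist's pose just before it. get_calibration takes no time and is no camera call; for the wrist camera it gives the pose at the moment of the call.
- r.hand_in(): hands the job in, once; it reports no verdict.
Trained networks look in the newest picture that a camera, given by its name, has taken for a name from the list of things; names that differ only in an ending like _2 or _b are one class to them, and where a whole thing is asked for, a point or a joint stands for the part that bears it (a point fixed in the world has none). Each returns a list of dicts, best first, with "conf" (0 to 1); they miss things now and then, are a little off and sometimes report something else, mostly with a low value. They report only what shows in the picture. A call takes as long as a camera call. They do not tell look-alikes from the thing itself.
- r.recognise(camera, target): "at" ([column, row] in pixels, amid what is visible of it).
- r.cut_out(camera, target): "mask" (480x640 bool, what is visible of it) and "at" ([column, row] in pixels, amid what is visible of it).
The state is a dict: "t": time; "joint_pos": joint angles; "qvel": joint speeds; "joint_torque": joint torques, N m; "eef_pos": TCP position; "tool_rot": TCP orientation; "wrist_force": force on the tool from outside, world axes, zero at the start; "ft_torque": the same for the moment, N m; "width": finger opening in mm.
Only numpy, scipy, OpenCV 4.12 (cv2) and the standard library are available. Lean on these libraries where they do the work, as an engineer would, in place of code of your own. Each camera call takes 0.05 s, during which the arm holds its last target.

## Working session

There is one attempt and no reset: what is moved stays moved. The work goes in short steps, Python scripts to look and compute and a tool call to move; the robot and the scene stay as the last step left them, time stands still between calls to the robot, and variables do not carry over. Pictures are saved under pics/ and viewed, and the job is handed in when it is done.

Besides the shell and the picture viewer there is one more tool, called after ">>>" as a command line: name --pt "numbers of a row" for each row, then --argument value for the rest. step_arm: Moves the arm, as the interface text tells. Its arguments: {"type":"object","properties":{"commands":{"type":"array","items":{"type":"array","items":{"type":"number"}}},"squeeze":{"type":"number"}},"required":["commands"]}

```bash
ls; mkdir -p pics; python3 - <<'E'
from plant import r
import cv2
o=r.get_obs();print(o)
for n in ("scene","side","wrist"):
    im=r.snapshot(n);cv2.imwrite(f"pics/{n}0.png",im)
    c=r.get_calibration(n);print(n,c)
E
```

```text
pics
{'t': 0.0, 'joint_pos': array([-1.30322744e+00,  3.26964311e-01, -1.93631181e-01,  1.05198296e+00,
        1.56247457e-05,  1.43658399e+00]), 'qvel': array([ 8.25518592e-05,  8.47825456e-04, -7.49031668e-04, -5.56344022e-04,
        2.88112454e-05, -4.77753417e-04]), 'joint_torque': array([-1.64622881e-03, -4.43401158e+01,  2.62439793e+01,  1.56001851e-02,
       -4.06411036e-04, -4.74261697e-06]), 'eef_pos': array([ 214.93030389, -505.61213312,  230.47275706]), 'tool_rot': array([-3.07666945e+00, -6.26524995e-01,  1.61937077e-04]), 'wrist_force': array([0.28841796, 0.04703526, 0.81239614]), 'ft_torque': array([-0.00323715, -0.04311543, -0.01710239]), 'width': 85.55703183664657}
scene {'intrinsics': array([[441.98535226,   0.        , 319.23522017],
       [  0.        , 441.98535226, 234.73414366],
       [  0.        ,   0.        ,   1.        ]]), 'k1': 0.008543120278302943, 'R': array([[-0.43981143, -0.89804322,  0.00918055],
       [-0.41135553,  0.19235096, -0.89094766],
       [ 0.79834362, -0.39562544, -0.45401319]]), 't': array([186.42468329, 301.47981894, 688.6188075 ])}
side {'intrinsics': array([[437.82031039,   0.        , 314.09732877],
       [  0.        , 437.82031039, 239.26834948],
       [  0.        ,   0.        ,   1.        ]]), 'k1': -0.015100949191634046, 'R': array([[ 0.9128347 , -0.40832142, -0.00253771],
       [-0.27337041, -0.60650094, -0.74660916],
       [ 0.30331739,  0.68222448, -0.66525809]]), 't': array([-494.7320452 ,  185.83944132,  753.73201635])}
wrist {'intrinsics': array([[404.93958843,   0.        , 322.03480836],
       [  0.        , 404.93958843, 238.204605  ],
       [  0.        ,   0.        ,   1.        ]]), 'k1': -0.02804307925293796, 'R': array([[ 0.39258381, -0.91971433, -0.0018699 ],
       [-0.87423677, -0.37380141,  0.30981055],
       [-0.28563617, -0.11999187, -0.95079647]]), 't': array([-549.25811341,  -41.88489984,  380.15130185])}
```

View pics/scene0.png

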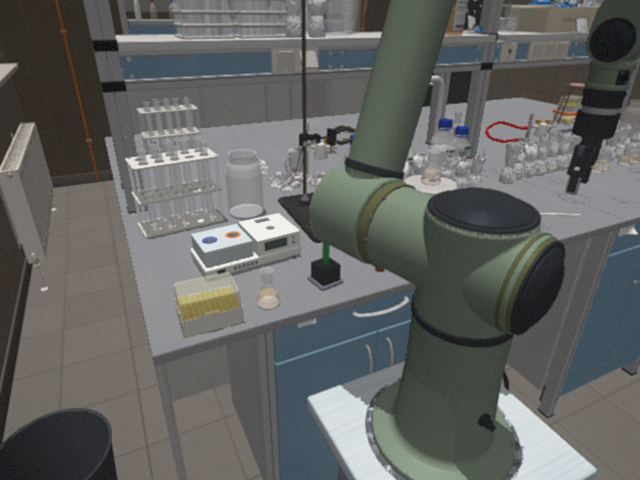

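View pics/side0.png

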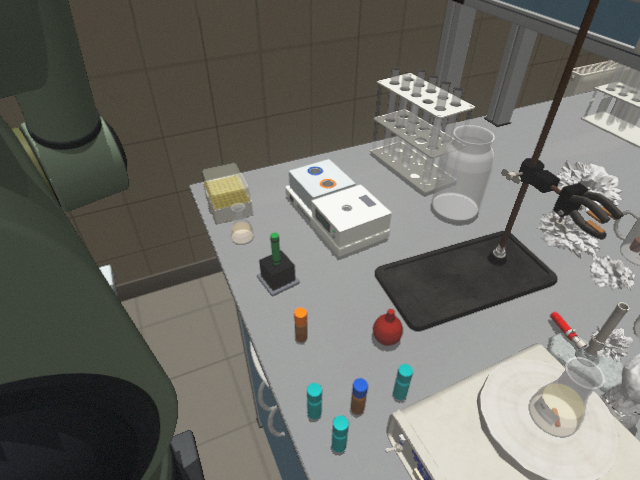

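View pics/wrist0.png

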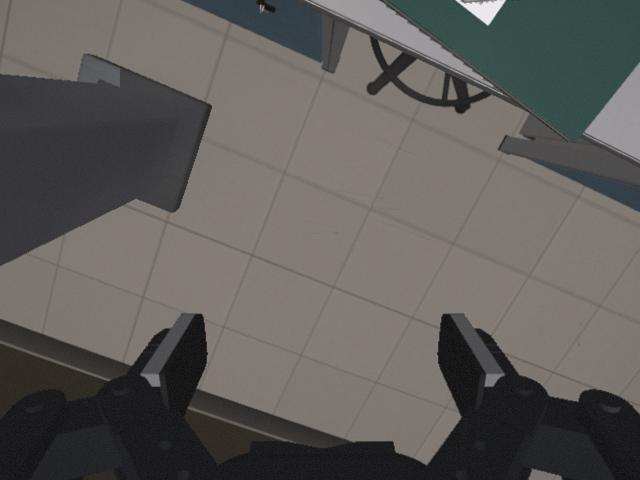

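The side view shows all the parts. The candidates for the blue vial are amber with a blue cap at (359,396), and turquoise at (315,400), (340,433) and (403,381). The one at (359,396) fits the description. I'll enlarge it to confirm.

```bash
cat > h.py <<'E'
import numpy as np, cv2
from plant import r
def ray(c,p):
    K=np.array(c["intrinsics"]);d=np.array([(p[0]-K[0,2])/K[0,0],(p[1]-K[1,2])/K[1,1]])
    u=d.copy()
    for _ in range(20): u=d/(1+c["k1"]*(u@u))
    R=np.array(c["R"]);t=np.array(c["t"])
    return -R.T@t, R.T@np.array([u[0],u[1],1])
def onz(c,p,z):
    o,d=ray(c,p);return o+d*(z-o[2])/d[2]
def proj(c,X):
    x=np.array(c["R"])@np.asarray(X,float)+np.array(c["t"]);u=x[:2]/x[2]
    u=u*(1+c["k1"]*(u@u));K=c["intrinsics"]
    return np.array([K[0,0]*u[0]+K[0,2],K[1,1]*u[1]+K[1,2]])
def circ(c,ctr,rad,n=24):
    return np.array([proj(c,np.array(ctr)+[rad*np.cos(a),rad*np.sin(a),0]) for a in np.linspace(0,2*np.pi,n,False)])
E
python3 - <<'E'
import cv2
im=cv2.imread("pics/side0.png")
a=cv2.resize(im[270:470,270:430],None,fx=3,fy=3,interpolation=cv2.INTER_CUBIC);cv2.imwrite("pics/c1.png",a)
a=cv2.resize(im[150:300,190:400],None,fx=3.8,fy=3.8,interpolation=cv2.INTER_CUBIC);cv2.imwrite("pics/c2.png",a)
E
```

```text
(no output)
```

View pics/c1.png

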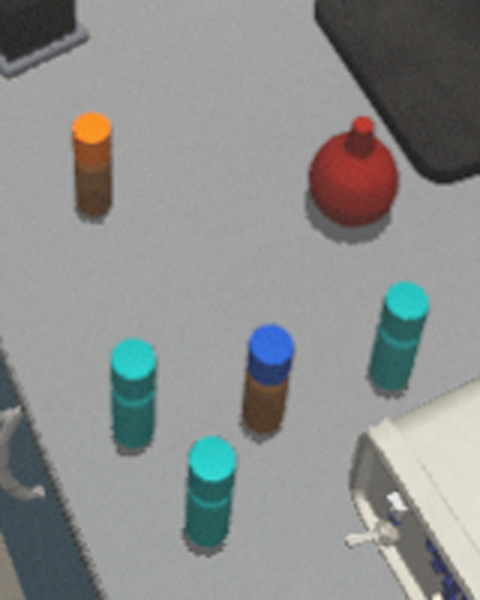

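View pics/c2.png

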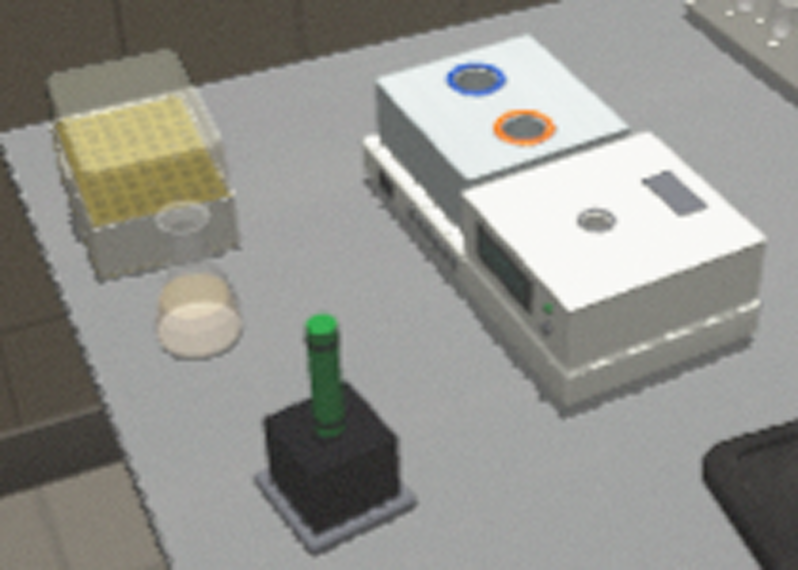

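```bash
python3 - <<'E'
from h import *
c=r.get_calibration("side")
P={k:onz(c,p,z) for k,p,z in [("blue",(360.2,383.2),70),("orange",(300.6,312.6),70),("t1",(314.6,388.5),70),("t2",(340.6,421.5),70),("t3",(405.2,369.2),70),
("wb",(315,170.6),76),("wo",(328,183.5),76),("ap",(346.8,207.7),76),("sty",(274.8,235.3),120),("bulbtop",(390.8,311.5),76),("flask",(242,236),0),("tipc",(226,192),70)]}
for k,v in P.items(): print(k,v.round(1))
import numpy as np
print(np.linalg.norm(P["wb"]-P["wo"]),np.linalg.norm(P["wo"]-P["ap"]),o if 0 else "")
for k in P: print(k,"dist blue",np.linalg.norm((P[k]-P["blue"])[:2]).round(),"or",np.linalg.norm((P[k]-P["orange"])[:2]).round(), "base",np.linalg.norm(P[k][:2]).round())
d=P["wb"]-P["ap"];print("y axis ang",np.arctan2(d[1],d[0]))
for n in ("vial_blue_center","vial_orange_center","stylus_center","well_blue","well_orange","aperture","stand_top","bulb"):
  print(n,[(x["at"],round(x["conf"],2)) for x in r.recognise("side",n)][:5])
print(r.get_obs()["t"])
E
```

```text
blue [ 467.  -329.2   70. ]
orange [ 438.9 -176.5   70. ]
t1 [ 404.3 -310.    70. ]
t2 [ 416.2 -368.1   70. ]
t3 [ 538.  -336.5   70. ]
wb [631.3 194.   76. ]
wo [636.2 133.5  76. ]
ap [633.9  36.6  76. ]
sty [450.3 -32.5 120. ]
bulbtop [ 572.2 -239.3   76. ]
flask [424.  127.2   0. ]
tipc [419.  204.9  70. ]
60.72987913583119 96.91316403765829 
blue dist blue 0.0 or 155.0 base 571.0
orange dist blue 155.0 or 0.0 base 473.0
t1 dist blue 66.0 or 138.0 base 509.0
t2 dist blue 64.0 or 193.0 base 556.0
t3 dist blue 71.0 or 188.0 base 635.0
wb dist blue 548.0 or 417.0 base 660.0
wo dist blue 493.0 or 367.0 base 650.0
ap dist blue 402.0 or 289.0 base 635.0
sty dist blue 297.0 or 144.0 base 451.0
bulbtop dist blue 138.0 or 147.0 base 620.0
flask dist blue 458.0 or 304.0 base 443.0
tipc dist blue 536.0 or 382.0 base 466.0
y axis ang 1.5872664642130225
vial_blue_center [([313.7, 399.7], 0.93), ([339.3, 429.9], 0.69), ([340.7, 206.8], 0.68), ([357.1, 395.9], 0.66), ([403.5, 381.7], 0.65)]
vial_orange_center [([302.3, 323.2], 0.71)]
stylus_center [([277.0, 246.4], 0.73), ([358.3, 395.1], 0.54)]
well_blue [([339.5, 207.7], 0.8), ([277.0, 276.6], 0.57)]
well_orange [([340.7, 204.8], 0.8)]
aperture [([338.9, 207.8], 0.61)]
stand_top [([276.9, 276.6], 0.72)]
bulb [([388.7, 329.7], 0.75)]
0.55
```

The crop confirms (359,396): blue cap on an amber body. The measured well spacings of 60.7 and 96.9 mm agree with 60 and 98. Next I move over the blue vial.

>>> step_arm --pt "2.5 1.7 0 0 0 -0.03 0.2" --pt "2.5 1.7 0 0 0 -0.03 0.2" --pt "2.5 1.8 0 0 0 -0.03 0.2" --pt "2.5 1.8 0 0 0 -0.03 0.2" --pt "2.5 1.8 0 0 0 -0.03 0.2" --squeeze 40

```text
t: 0.97
eef_pos: [341.1, -417.4, 231.4]
tool_rot: [3.117, 0.391, 0.0]
wrist_force: [-0.4, -0.1, -1.1]
width: 51.4
```

>>> step_arm --pt "2.6 1.8 0 0 0 -0.03 0.2" --pt "2.6 1.8 0 0 0 -0.03 0.2" --pt "2.5 1.8 0 0 0 -0.03 0.2" --pt "2.5 1.8 0 0 0 -0.03 0.2" --pt "2.5 1.7 0 0 0 -0.03 0.2"

```text
t: 1.38
eef_pos: [468.3, -328.0, 231.4]
tool_rot: [3.137, 0.158, 0.0]
wrist_force: [-0.0, -0.1, 0.4]
width: 51.2
```

```bash
cat > look.py <<'E'
from h import *
import sys
o=r.get_obs();c=r.get_calibration("wrist");im=r.snapshot("wrist")
n=sys.argv[1];cv2.imwrite(f"pics/{n}.png",im)
np.save(f"pics/{n}.npy",c,allow_pickle=True)
print(o["t"],o["eef_pos"].round(1),o["tool_rot"].round(3),"F",o["wrist_force"].round(1),"w",o["width"].round(1))
E
python3 look.py w1; python3 - <<'E'
from h import *
c=np.load("pics/w1.npy",allow_pickle=True).item()
print(-np.array(c["R"]).T@c["t"])
for n in((467,-329.2,70),(438.9,-176.5,70),(467,-329.2,0)): print(proj(c,n))
E
```

```text
[ 546.72483793 -320.3315992   374.11975117]
[323.02088978 214.9798793 ]
[127.14322774 230.28985729]
[322.86650383 195.96310245]Traceback (most recent call last):
  File "look.py", line 6, in <module>
    print(o["t"],o["eef_pos"].round(1),o["tool_rot"].round(3),"F",o["wrist_force"].round(1),"w",o["width"].round(1))
                                                                                                ^^^^^^^^^^^^^^^^
AttributeError: 'float' object has no attribute 'round'
```

View pics/w1.png

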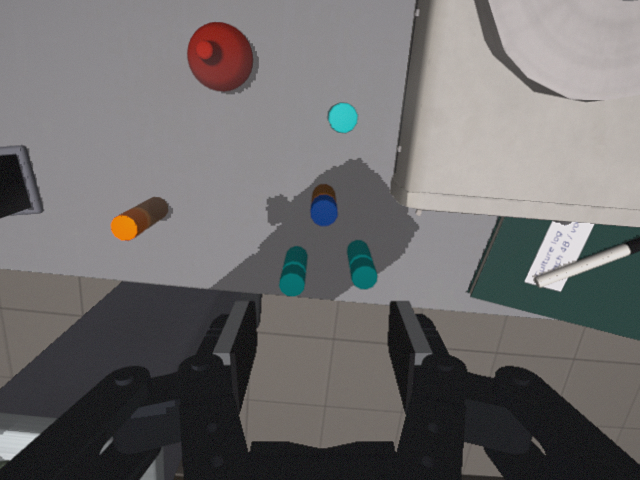

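Wrist view: blue cap at (324,211), turquoise vials at (343,117), (293,284) and (362,278), orange cap at (125,228). These are near the predicted positions. I'll refine them now.

```bash
sed -i 's/o\["width"\].round(1)/round(float(o["width"]),1)/' look.py; cat > capfit.py <<'E'
from h import *
# refine xy of cap-top disc by colour: centroid of bright top
def top(im,c,guess,hue,z=70,R=11):
    p=proj(c,guess);hsv=cv2.cvtColor(im,cv2.COLOR_BGR2HSV)
    m=((abs(hsv[...,0].astype(int)-hue)<10)&(hsv[...,1]>120)&(hsv[...,2]>60)).astype(np.uint8)
    return m,hsv
E
python3 - <<'E'
from h import *
for n in ("w1",):
  c=np.load(f"pics/{n}.npy",allow_pickle=True).item()
  im=cv2.imread(f"pics/{n}.png");hsv=cv2.cvtColor(im,cv2.COLOR_BGR2HSV)
  for (x,y) in((324,211),(324,203),(125,228),(140,220)): print(hsv[y,x])
  for p in((324,211),(125,228.5)): print(onz(c,p,70))
im=cv2.imread("pics/w1.png")
a=np.hstack([cv2.resize(im[170:240,285:365],None,fx=5,fy=5,interpolation=0),cv2.resize(im[185:255,95:175],None,fx=5,fy=5,interpolation=0)]);cv2.imwrite("pics/c3.png",a)
E
```

```text
[109 200 125]
[109 200 129]
[ 17 244 229]
[ 11 193  94]
[ 470.23793582 -329.62653353   70.        ]
[ 440.21711775 -174.8636679    70.        ]
```

View pics/c3.png

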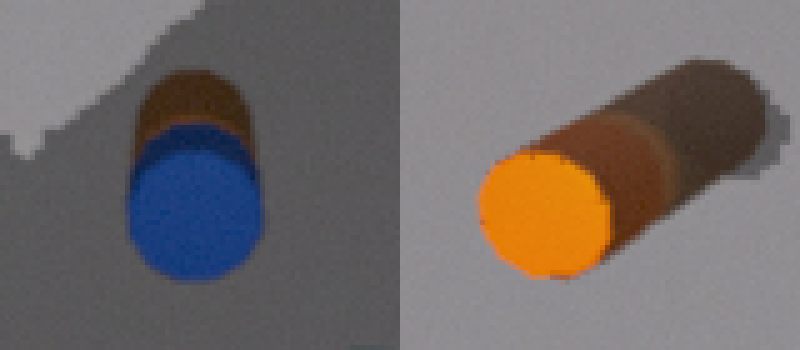

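>>> step_arm --pt "0 -0.1 -3.9 0 0 0 0.2" --pt "0 0 -3.9 0 0 0 0.2" --pt "0 0 -3.9 0 0 0 0.2" --pt "0 0 -3.8 0 0 0 0.2" --pt "0 0 0 0 0 0 0.2"

```text
t: 1.85
eef_pos: [462.7, -326.4, 69.4]
tool_rot: [-3.129, -0.16, 0.014]
wrist_force: [-0.8, 1.4, -0.0]
width: 51.3
```

```bash
python3 look.py w2
```

```text
1.85 [ 462.7 -326.4   69.4] [-3.129 -0.16   0.014] F [-0.8  1.4 -0. ] w 51.3
```

View pics/w2.png

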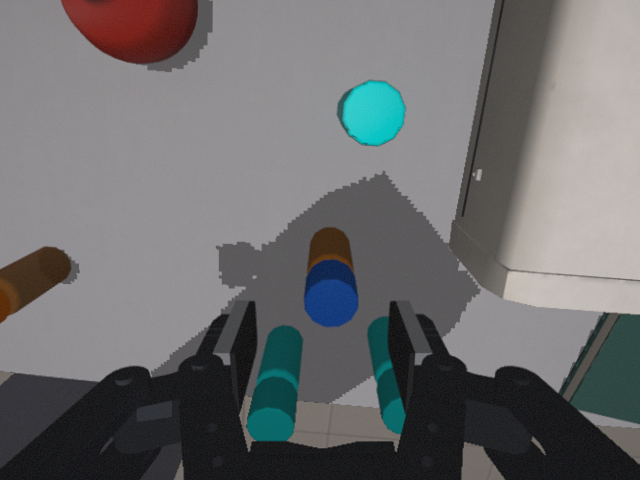

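>>> step_arm --pt "0 0 0 0 0 0 0.2" --pt "0 0 0 0 0 0 0.2" --pt "0 0 0 0 0 0 0.2" --pt "0 0 0 0 0 0 0.2" --pt "0 0 0 0 0 0 0.2"

```text
t: 2.32
eef_pos: [467.9, -331.0, 78.0]
tool_rot: [3.135, 0.16, 0.003]
wrist_force: [-0.8, 0.6, -0.4]
width: 51.2
```

```bash
python3 look.py w3; python3 - <<'E'
from h import *
c=np.load("pics/w3.npy",allow_pickle=True).item()
im=cv2.imread("pics/w3.png");hsv=cv2.cvtColor(im,cv2.COLOR_BGR2HSV)
m=((abs(hsv[...,0].astype(int)-109)<10)&(hsv[...,1]>150)&(hsv[...,2]>90)).astype(np.uint8)
n,l,s,ct=cv2.connectedComponentsWithStats(m)
for i in range(1,n):
  if s[i,4]>100: print(s[i],ct[i],onz(c,ct[i],70))
o=r.get_obs();print(proj(c,o["eef_pos"]))
E
```

```text
2.3167 [ 467.9 -331.    78. ] [3.135e+00 1.600e-01 3.000e-03] F [-0.8  0.6 -0.4] w 51.2
[ 293  281   50   45 1788] [317.71532438 302.88310962] [ 469.40194679 -329.42622307   70.        ]
[320.57069732 315.83821692]
```

View pics/w3.png

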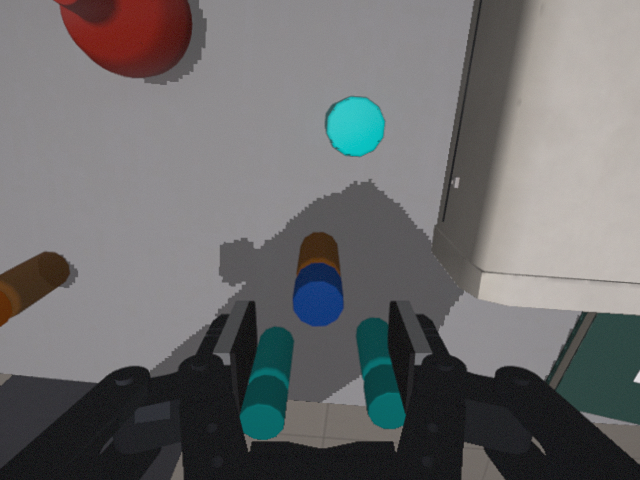

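>>> step_arm --pt "0.15 0.15 -1.3 0 0 0 0.2" --pt "0 0 -1.3 0 0 0 0.2" --pt "0 0 -1.4 0 0 0 0.2" --pt "0 0 0 0 0 0 0.2" --pt "0 0 0 0 0 0 -1"

```text
t: 2.78
eef_pos: [468.2, -328.3, 36.1]
tool_rot: [-3.137, -0.16, 0.002]
wrist_force: [0.1, 0.3, -0.9]
width: 40.4
```

>>> step_arm --pt "0 0 0 0 0 0 -1" --pt "0 0 0 0 0 0 -1" --pt "0 0 0 0 0 0 -1" --pt "0 0 0 0 0 0 -1" --pt "0 0 0 0 0 0 -1"

```text
t: 3.2
eef_pos: [469.3, -329.3, 37.3]
tool_rot: [3.136, 0.16, 0.002]
wrist_force: [-0.7, 1.0, 5.6]
width: 20.3
```

>>> step_arm --pt "0 0 0.5 0 0 0 -1" --pt "0 0 1 0 0 0 -1" --pt "0 0 1.5 0 0 0 -1" --pt "0 0 2 0 0 0 -1" --pt "0 0 2 0 0 0 -1"

```text
t: 3.62
eef_pos: [468.1, -328.3, 107.2]
tool_rot: [-3.137, -0.16, 0.001]
wrist_force: [-0.9, -0.5, 0.5]
width: 20.3
```

```bash
python3 look.py w4
```

```text
3.6167 [ 468.1 -328.3  107.2] [-3.137e+00 -1.600e-01  1.000e-03] F [-0.9 -0.5  0.5] w 20.3
```

View pics/w4.png

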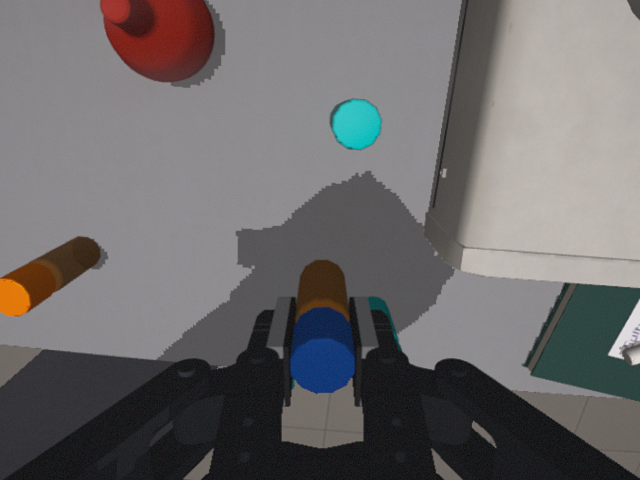

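```bash
python3 - <<'E'
from h import *
c=r.get_calibration("side")
for n,p,z in(("rod",(500,255),0),("rod2",(590,5),400),("jar",(457,207),0),("rackfront",(430,187),0),("rackleft",(375,152),0),("racktop",(378,80),150),("racktop2",(440,115),150),("clamp",(505,175),200)): print(n,onz(c,p,z).round())
E
```

```text
rod [ 902. -155.    0.]
rod2 [1211.   78.  400.]
jar [924.  17.   0.]
rackfront [914. 113.   0.]
rackleft [873. 319.   0.]
racktop [941. 445. 150.]
racktop2 [968. 191. 150.]
clamp [ 860. -136.  200.]
```

>>> step_arm --pt "0.7 3 1.5 0 0 0 -1" --pt "0.7 3.8 1.5 0 0 0 -1" --pt "0.7 3.8 1.5 0 0 0 -1" --pt "0.7 3.8 1 0 0 0 -1" --pt "0.7 3.8 1 0 0 0 -1"

```text
t: 4.08
eef_pos: [503.7, -145.2, 172.7]
tool_rot: [3.137, 0.159, 0.002]
wrist_force: [0.7, 0.8, -0.6]
width: 20.6
```

>>> step_arm --pt "0.7 3.8 0 0 0 0 -1" --pt "0.7 3.8 0 0 0 0 -1" --pt "0.7 3.8 0 0 0 0 -1" --pt "0.7 3.8 0 0 0 0 -1" --pt "0.7 3.8 0 0 0 0 -1"

```text
t: 4.5
eef_pos: [538.5, 45.2, 172.0]
tool_rot: [3.137, 0.16, 0.001]
wrist_force: [0.7, 0.3, -0.3]
width: 20.7
```

>>> step_arm --pt "0.7 3.8 0 0 0 0 -1" --pt "0.7 3.8 0 0 0 0 -1" --pt "0.8 3.0 0 0 0 0 -1" --pt "0 1 0 0 0 0 -1" --pt "0 0 0 0 0 0 -1"

```text
t: 4.92
eef_pos: [562.1, 147.8, 171.5]
tool_rot: [-3.125, -0.197, 0.001]
wrist_force: [0.0, 0.6, -0.7]
width: 20.6
```

>>> step_arm --pt "0 0 0 0 0 0 -1" --pt "0 0 0 0 0 0 -1" --pt "0 0 0 0 0 0 -1" --pt "0 0 0 0 0 0 -1" --pt "0 0 0 0 0 0 -1"

```text
t: 5.33
eef_pos: [562.1, 145.3, 171.4]
tool_rot: [-3.125, -0.19, 0.001]
wrist_force: [-0.1, 0.6, -0.4]
width: 20.6
```

```bash
python3 look.py w5
```

```text
5.3333 [562.1 145.3 171.4] [-3.125e+00 -1.900e-01  1.000e-03] F [-0.1  0.6 -0.4] w 20.6
```

View pics/w5.png

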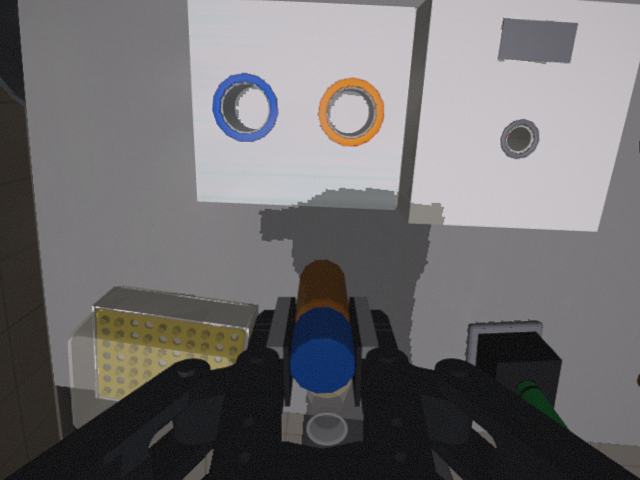

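The wrist view shows the blue well at (245,107), the orange well at (351,112), the aperture at (520,138), the flask under the gripper and the tip box at lower left. The yaw drifted, so joint 6 may be at its limit. I'll check that and measure the rings.

```bash
cat > rings.py <<'E'
from h import *
import sys
n=sys.argv[1]
c=np.load(f"pics/{n}.npy",allow_pickle=True).item()
im=cv2.imread(f"pics/{n}.png");hsv=cv2.cvtColor(im,cv2.COLOR_BGR2HSV)
for nm,h in(("blue",110),("orange",14)):
  m=((abs(hsv[...,0].astype(int)-h)<9)&(hsv[...,1]>130)&(hsv[...,2]>80)).astype(np.uint8)
  cs,_=cv2.findContours(m,cv2.RETR_EXTERNAL,cv2.CHAIN_APPROX_NONE)
  for k in sorted(cs,key=cv2.contourArea)[-3:]:
    if cv2.contourArea(k)<300: continue
    W=np.array([onz(c,p[0],76)[:2] for p in k])
    A=np.c_[2*W,np.ones(len(W))];s=np.linalg.lstsq(A,(W**2).sum(1),rcond=None)[0]
    R=np.sqrt(s[2]+s[:2]@s[:2]);res=np.abs(np.hypot(*(W-s[:2]).T)-R).max()
    print(nm,k.mean((0,1)).round(),s[:2].round(1),"R",R.round(1),"res",res.round(1))
E
python3 rings.py w5; python3 - <<'E'
from h import *
c=np.load("pics/w5.npy",allow_pickle=True).item()
o=r.get_obs();print(o["joint_pos"].round(2));print(onz(c,(519.5,138),76))
print("flask",[onz(c,(327,430),85)])
print("stand top c",onz(c,(512,365),50))
E
```

```text
blue [322. 365.] [471.1 134.8] R 22.0 res 0.8
blue [245. 107.] [634.4 199. ] R 17.7 res 1.0
orange [351. 112.] [639.1 139.1] R 18.0 res 0.5
[ 0.12  0.43 -0.2   0.94  0.01  3.14]
[637.51415002  41.17628112  76.        ]
flask [array([424.55849216, 125.39862105,  85.        ])]
stand top c [471.55036141 -11.74912974  50.        ]
```

```bash
python3 - <<'E'
from h import *
c=np.load("pics/w5.npy",allow_pickle=True).item()
print("cap vs tcp",onz(c,(323,350),203.5))
c=np.load("pics/w4.npy",allow_pickle=True).item()
print("cap4 vs 468.1,-328.3",onz(c,(323,350),139.5))
cs=r.get_calibration("scene")
im=cv2.imread("pics/scene0.png")
for X in((631.3,194,76),(634.4,199,76),(636.2,133.5,76),(639.1,139.1,76),(633.9,36.6,76),(637.5,41.2,76)):print(proj(cs,X).round(1))
cv2.imwrite("pics/c4.png",cv2.resize(im[205:305,180:345],None,fx=4.8,fy=4.8,interpolation=cv2.INTER_CUBIC))
E
```

```text
cap vs tcp [567.73327814 145.04938393 203.5       ]
cap4 vs 468.1,-328.3 [ 473.88814929 -328.36083435  139.5       ]
[211.  239.4]
[208.6 239.3]
[234.5 233.8]
[232.  233.8]
[271.2 227. ]
[269.  226.8]
```

View pics/c4.png

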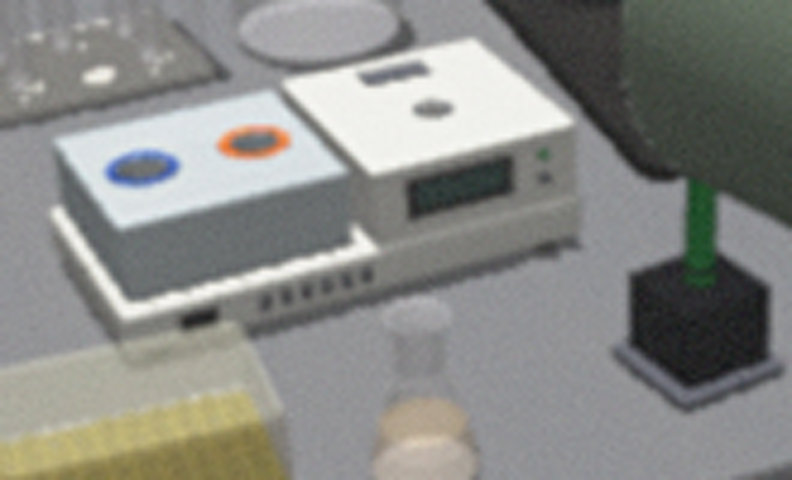

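>>> step_arm --pt "1.5 1 0 0 0 0.08 -1" --pt "1.5 1 0 0 0 0.08 -1" --pt "1.5 1 0 0 0 0.08 -1" --pt "1.5 1 -1 0 0 0.08 -1" --pt "1.1 1.1 -1 0 0 0.08 -1"

```text
t: 5.8
eef_pos: [635.0, 197.3, 151.8]
tool_rot: [-3.024, -0.814, 0.001]
wrist_force: [0.2, -0.3, -0.1]
width: 20.4
```

>>> step_arm --pt "0 0 -1 0 0 0 -1" --pt "0 0 -0.6 0 0 0 -1" --pt "0 0 0 0 0 0 -1" --pt "0 0 0 0 0 0 -1" --pt "0 0 0 0 0 0 -1"

```text
t: 6.22
eef_pos: [632.9, 196.7, 135.9]
tool_rot: [-3.026, -0.808, 0.004]
wrist_force: [1.0, -0.3, -0.9]
width: 20.4
```

```bash
python3 look.py w6; python3 rings.py w6; python3 -c "
from plant import r
import cv2
cv2.imwrite('pics/s6.png',r.snapshot('side'))"
```

```text
6.2167 [632.9 196.7 135.9] [-3.026 -0.808  0.004] F [ 1.  -0.3 -0.9] w 20.4
blue [321. 247.] [634.7 199. ] R 16.5 res 2.5
blue [322. 365.] [575.2 164.2] R 18.8 res 0.7
orange [419. 299.] [639.4 139.3] R 18.2 res 0.5
```

View pics/w6.png

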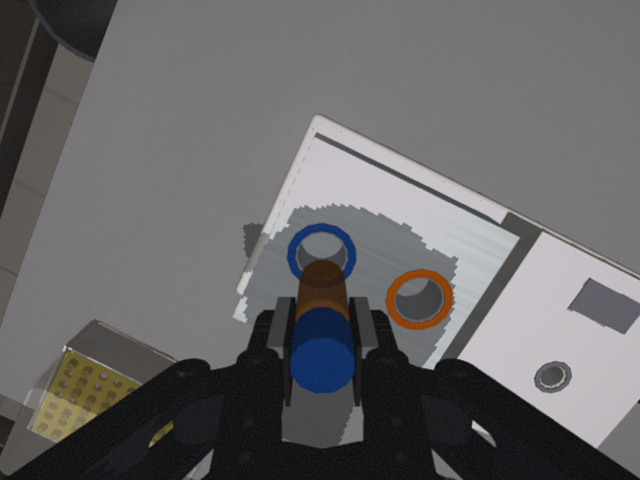

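View pics/s6.png

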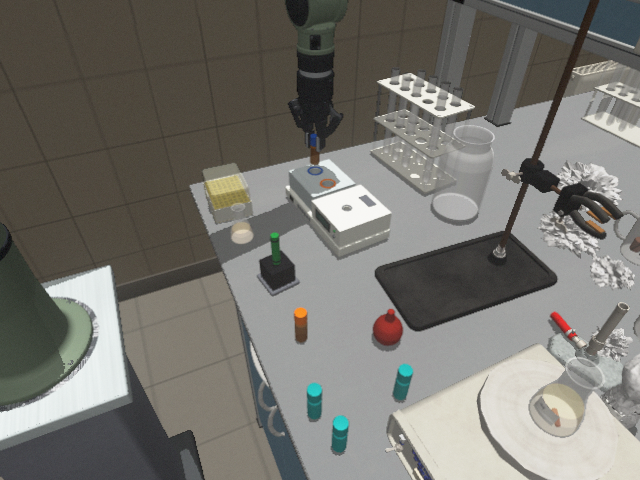

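The wrist ring fits repeat at two yaws, (634.7,199.0) and (639.4,139.3), so I trust them. Shifting 2 mm, then lowering.

>>> step_arm --pt "0.18 0.23 -0.8 0 0 0 -1" --pt "0 0 -0.8 0 0 0 -1" --pt "0 0 0 0 0 0 -1" --pt "0 0 0 0 0 0 -1" --pt "0 0 0 0 0 0 -1"

```text
t: 6.73
eef_pos: [634.7, 199.6, 119.0]
tool_rot: [-3.025, -0.81, 0.005]
wrist_force: [0.6, -0.1, -0.4]
width: 20.4
```

>>> step_arm --pt "0 0 -0.5 0 0 0 -1" --pt "0 0 -0.5 0 0 0 -1" --pt "0 0 -0.5 0 0 0 -1" --pt "0 0 0 0 0 0 -1" --pt "0 0 0 0 0 0 -1"

```text
t: 7.15
eef_pos: [634.4, 199.5, 103.6]
tool_rot: [-3.025, -0.809, 0.006]
wrist_force: [0.2, -0.9, -0.8]
width: 20.9
```

```bash
python3 look.py w7
```

```text
7.15 [634.4 199.5 103.6] [-3.025 -0.809  0.006] F [ 0.2 -0.9 -0.8] w 20.9
```

View pics/w7.png

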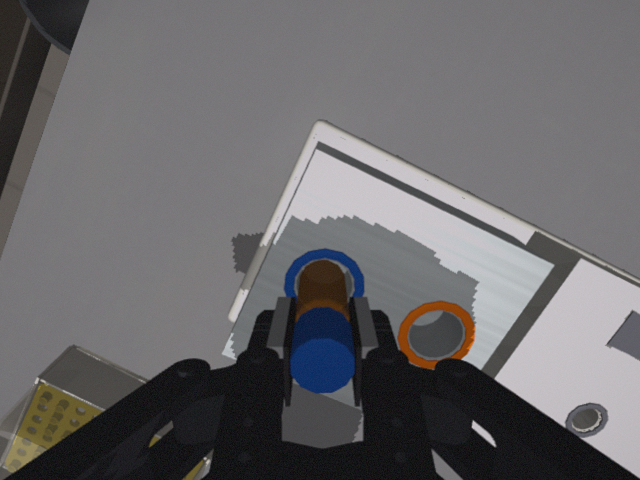

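The vial is inside the ring with no contact force. Lowering on.

>>> step_arm --pt "0 0 -0.6 0 0 0 -1" --pt "0 0 -0.6 0 0 0 -1" --pt "0 0 -0.6 0 0 0 -1" --pt "0 0 -0.4 0 0 0 -1" --pt "0 0 0 0 0 0 -1"

```text
t: 7.62
eef_pos: [634.2, 199.5, 80.9]
tool_rot: [-3.025, -0.809, 0.007]
wrist_force: [-0.1, 0.3, -0.4]
width: 20.4
```

```bash
python3 look.py w8
```

```text
7.6167 [634.2 199.5  80.9] [-3.025 -0.809  0.007] F [-0.1  0.3 -0.4] w 20.4
```

Within about 0.5 mm of seated. Opening gently to about 40 mm, then rising.

>>> step_arm --pt "0 0 0 0 0 0 -0.3" --pt "0 0 0 0 0 0 -0.1" --pt "0 0 0 0 0 0 -0.1" --pt "0 0 0 0 0 0 -0.1" --pt "0 0 0 0 0 0 -0.1"

```text
t: 8.08
eef_pos: [635.1, 199.6, 82.5]
tool_rot: [-3.025, -0.81, 0.004]
wrist_force: [0.3, 0.4, -0.6]
width: 38.5
```

>>> step_arm --pt "0 0 1 0 0 0 -0.1" --pt "0 0 1.5 0 0 0 -0.1" --pt "0 0 2 0 0 0 -0.1" --pt "0 0 2 0 0 0 -0.1" --pt "-1 -1 1 0 0 0 0"

```text
t: 8.5
eef_pos: [627.6, 191.1, 160.9]
tool_rot: [-3.024, -0.812, -0.005]
wrist_force: [-0.5, -0.7, 0.5]
width: 42.9
```

```bash
python3 look.py w9
```

```text
8.5 [627.6 191.1 160.9] [-3.024 -0.812 -0.005] F [-0.5 -0.7  0.5] w 42.9
```

View pics/w9.png

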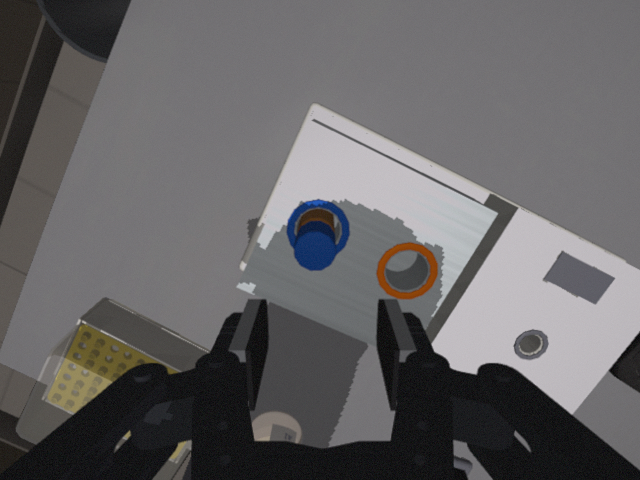

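The blue vial sits in its ring at (318,235). On to the orange vial.

>>> step_arm --pt "-1.5 -2.5 0.5 0 0 0 0.2" --pt "-1.6 -3.1 0.5 0 0 0 0.2" --pt "-1.6 -3.1 0.5 0 0 0 0.2" --pt "-1.6 -3.1 0.5 0 0 0 0.2" --pt "-1.6 -3.1 0 0 0 0 0.2"

```text
t: 8.97
eef_pos: [545.7, 39.5, 178.6]
tool_rot: [-3.025, -0.811, 0.001]
wrist_force: [-0.1, 0.1, -0.8]
width: 51.3
```

>>> step_arm --pt "-1.6 -3.1 0 0 0 0 0.2" --pt "-1.6 -3.1 0 0 0 0 0.2" --pt "-1.6 -3.1 0 0 0 0 0.2" --pt "-1.6 -3.1 0 0 0 0 0.2" --pt "-1.6 -3.1 0 0 0 0 0.2"

```text
t: 9.38
eef_pos: [465.1, -115.6, 177.7]
tool_rot: [-3.025, -0.81, 0.004]
wrist_force: [0.0, -0.1, -0.2]
width: 51.4
```

>>> step_arm --pt "-1.6 -3.1 0 0 0 0 0.2" --pt "-0.8 -3 -2 0 0 0 0.2" --pt "0 0 -2 0 0 0 0.2" --pt "0 0 -2 0 0 0 0.2" --pt "0 0 -2 0 0 0 0.2"

```text
t: 9.8
eef_pos: [441.9, -176.4, 97.0]
tool_rot: [-3.027, -0.807, 0.003]
wrist_force: [-0.5, 0.1, -0.5]
width: 51.2
```

>>> step_arm --pt "0 0 0 0 0 0 0.2" --pt "0 0 0 0 0 0 0.2" --pt "0 0 0 0 0 0 0.2" --pt "0 0 0 0 0 0 0.2" --pt "0 0 0 0 0 0 0.2"

```text
t: 10.22
eef_pos: [443.0, -175.7, 98.5]
tool_rot: [-3.026, -0.811, 0.002]
wrist_force: [0.4, -0.5, -0.4]
width: 51.3
```

```bash
python3 look.py w10; python3 - <<'E'
from h import *
c=np.load("pics/w10.npy",allow_pickle=True).item()
im=cv2.imread("pics/w10.png");hsv=cv2.cvtColor(im,cv2.COLOR_BGR2HSV)
m=((abs(hsv[...,0].astype(int)-17)<8)&(hsv[...,1]>150)&(hsv[...,2]>110)).astype(np.uint8)
n,l,s,ct=cv2.connectedComponentsWithStats(m)
for i in range(1,n):
  if s[i,4]>100: print(s[i],ct[i],onz(c,ct[i],70))
E
```

```text
10.2167 [ 443.  -175.7   98.5] [-3.026e+00 -8.110e-01  2.000e-03] F [ 0.4 -0.5 -0.4] w 51.3
[ 294  264   45   42 1510] [316.06887417 284.88807947] [ 441.7035486  -173.01421779   70.        ]
```

View pics/w10.png

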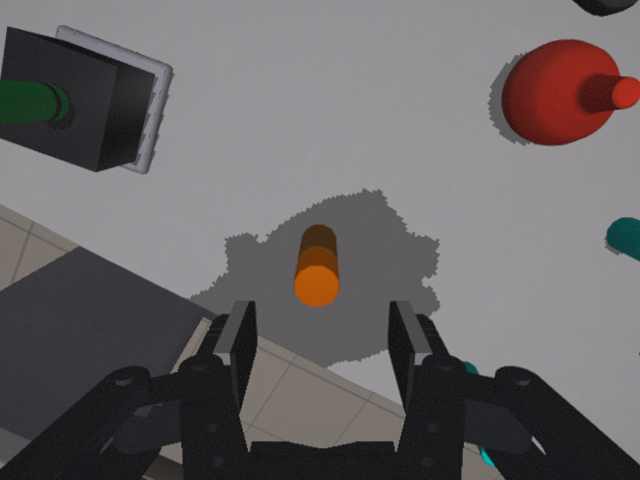

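Orange cap at (316,285), which gives (441.7,-173.0). Shifting and descending to grasp.

>>> step_arm --pt "-0.1 0.25 -1.5 0 0 0 0.2" --pt "0 0 -1.5 0 0 0 0.2" --pt "0 0 -1.5 0 0 0 0.2" --pt "0 0 -1.5 0 0 0 0.2" --pt "0 0 0 0 0 0 0.2"

```text
t: 10.68
eef_pos: [439.7, -172.1, 35.7]
tool_rot: [-3.023, -0.809, 0.008]
wrist_force: [-0.3, 1.4, -0.8]
width: 51.3
```

>>> step_arm --pt "0 0 0 0 0 0 -1" --pt "0 0 0 0 0 0 -1" --pt "0 0 0 0 0 0 -1" --pt "0 0 0 0 0 0 -1" --pt "0 0 0 0 0 0 -1"

```text
t: 11.1
eef_pos: [441.8, -173.4, 38.4]
tool_rot: [-3.026, -0.81, 0.002]
wrist_force: [-0.9, 1.1, 6.3]
width: 20.8
```

>>> step_arm --pt "0 0 0 0 0 0 -1" --pt "0 0 1 0 0 0 -1" --pt "0 0 2 0 0 0 -1" --pt "0 0 2 0 0 0 -1" --pt "0 0 2 0 0 0 -1"

```text
t: 11.52
eef_pos: [440.6, -172.7, 108.2]
tool_rot: [-3.025, -0.81, 0.005]
wrist_force: [0.9, 0.0, 0.5]
width: 20.3
```

```bash
python3 look.py w11
```

```text
11.5167 [ 440.6 -172.7  108.2] [-3.025 -0.81   0.005] F [0.9 0.  0.5] w 20.3
```

View pics/w11.png

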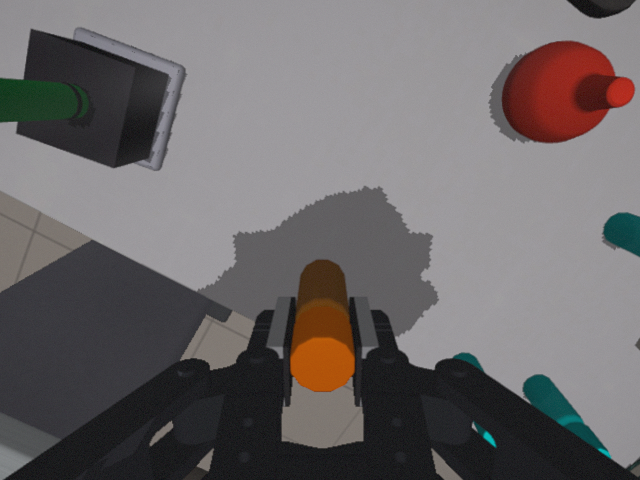

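>>> step_arm --pt "1 1 2.4 0 0 0 -1" --pt "2 2.5 2.4 0 0 0 -1" --pt "2 3.1 2.2 0 0 0 -1" --pt "2 3.1 0 0 0 0 -1" --pt "2 3.1 0 0 0 0 -1"

```text
t: 11.98
eef_pos: [532.3, -44.9, 178.5]
tool_rot: [-3.027, -0.809, -0.001]
wrist_force: [-0.3, -0.7, -0.8]
width: 20.5
```

>>> step_arm --pt "2 3.1 0 0 0 0 -1" --pt "2 3.1 0 0 0 0 -1" --pt "2 3.1 0 0 0 0 -1" --pt "2 3.1 0 0 0 0 -1" --pt "1.8 3 0 0 0 0 -1"

```text
t: 12.4
eef_pos: [629.2, 110.1, 176.4]
tool_rot: [-3.025, -0.81, 0.004]
wrist_force: [0.9, -0.6, -0.2]
width: 21.2
```

>>> step_arm --pt "1 3 0 0 0 0 -1" --pt "0 0 -1.5 0 0 0 -1" --pt "0 0 -1.5 0 0 0 -1" --pt "0 0 -1.2 0 0 0 -1" --pt "0 0 0 0 0 0 -1"

```text
t: 12.82
eef_pos: [636.2, 138.4, 131.3]
tool_rot: [-3.024, -0.81, 0.012]
wrist_force: [-1.2, 0.2, -1.3]
width: 20.6
```

>>> step_arm --pt "0 0 0 0 0 0 -1" --pt "0 0 0 0 0 0 -1" --pt "0 0 0 0 0 0 -1" --pt "0 0 0 0 0 0 -1" --pt "0 0 0 0 0 0 -1"

```text
t: 13.23
eef_pos: [638.8, 138.0, 135.5]
tool_rot: [-3.025, -0.809, 0.002]
wrist_force: [-0.6, 0.2, -0.6]
width: 20.2
```

```bash
python3 look.py w12;python3 rings.py w12
```

```text
13.2333 [638.8 138.  135.5] [-3.025e+00 -8.090e-01  2.000e-03] F [-0.6  0.2 -0.6] w 20.2
blue [211. 218.] [629.7 200.5] R 20.6 res 6.6
orange [322. 251.] [639.5 139.2] R 16.5 res 2.8
orange [322. 357.] [584.1 107. ] R 19.8 res 5.3
```

View pics/w12.png

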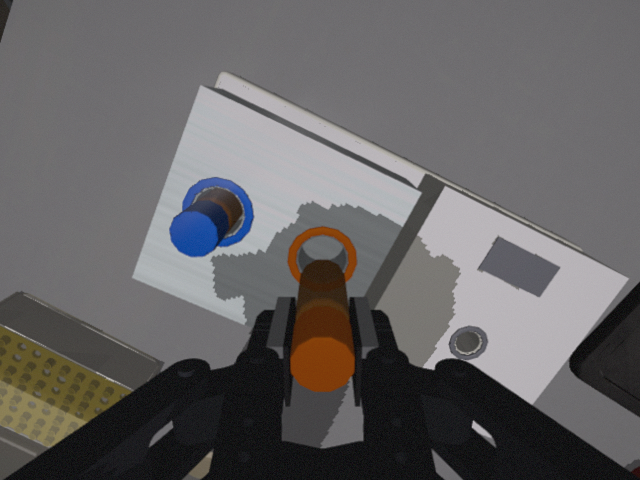

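Aligned with the orange ring at (322,255). Lowering.

>>> step_arm --pt "0.05 0.12 -0.8 0 0 0 -1" --pt "0 0 -0.8 0 0 0 -1" --pt "0 0 0 0 0 0 -1" --pt "0 0 0 0 0 0 -1" --pt "0 0 0 0 0 0 -1"

```text
t: 13.7
eef_pos: [638.6, 139.4, 118.2]
tool_rot: [-3.025, -0.81, 0.006]
wrist_force: [-0.9, -0.2, -0.2]
width: 20.7
```

>>> step_arm --pt "0 0 -0.5 0 0 0 -1" --pt "0 0 -0.5 0 0 0 -1" --pt "0 0 -0.5 0 0 0 -1" --pt "0 0 0 0 0 0 -1" --pt "0 0 0 0 0 0 -1"

```text
t: 14.12
eef_pos: [638.3, 139.3, 102.9]
tool_rot: [-3.025, -0.809, 0.006]
wrist_force: [-0.2, -0.1, 0.5]
width: 20.6
```

```bash
python3 look.py w13
```

```text
14.1167 [638.3 139.3 102.9] [-3.025 -0.809  0.006] F [-0.2 -0.1  0.5] w 20.6
```

View pics/w13.png

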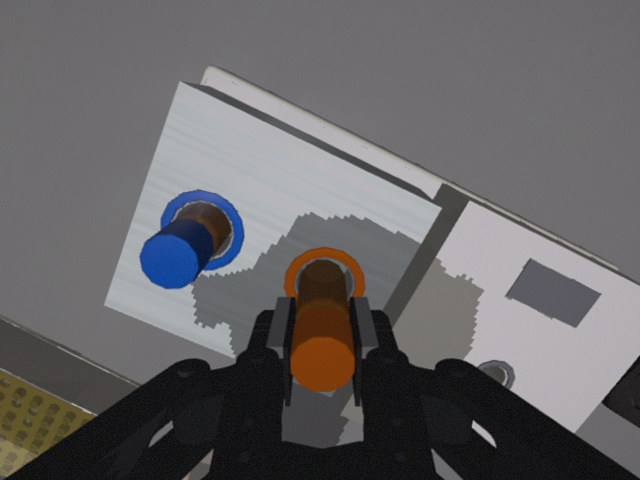

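>>> step_arm --pt "0.05 0 -0.6 0 0 0 -1" --pt "0 0 -0.6 0 0 0 -1" --pt "0 0 -0.6 0 0 0 -1" --pt "0 0 -0.3 0 0 0 -1" --pt "0 0 0 0 0 0 -1"

```text
t: 14.58
eef_pos: [639.0, 139.4, 81.9]
tool_rot: [-3.025, -0.81, 0.006]
wrist_force: [-0.3, 0.1, -0.8]
width: 21.0
```

>>> step_arm --pt "0 0 0 0 0 0 -0.3" --pt "0 0 0 0 0 0 -0.1" --pt "0 0 0 0 0 0 -0.1" --pt "0 0 0 0 0 0 -0.1" --pt "0 0 0 0 0 0 -0.1"

```text
t: 15.0
eef_pos: [639.4, 139.3, 82.7]
tool_rot: [-3.025, -0.809, 0.004]
wrist_force: [-0.3, 0.5, 0.7]
width: 38.6
```

>>> step_arm --pt "0 0 1 0 0 0 -0.1" --pt "0 0 1.5 0 0 0 -0.1" --pt "0 0 2 0 0 0 -0.1" --pt "0 0 2 0 0 0 -0.1" --pt "-1 -1 1.5 0 0 0 0"

```text
t: 15.42
eef_pos: [631.3, 130.6, 165.2]
tool_rot: [-3.024, -0.812, -0.002]
wrist_force: [-0.1, -0.5, 0.3]
width: 42.8
```

```bash
python3 look.py w14
```

```text
15.4167 [631.3 130.6 165.2] [-3.024e+00 -8.120e-01 -2.000e-03] F [-0.1 -0.5  0.3] w 42.8
```

View pics/w14.png

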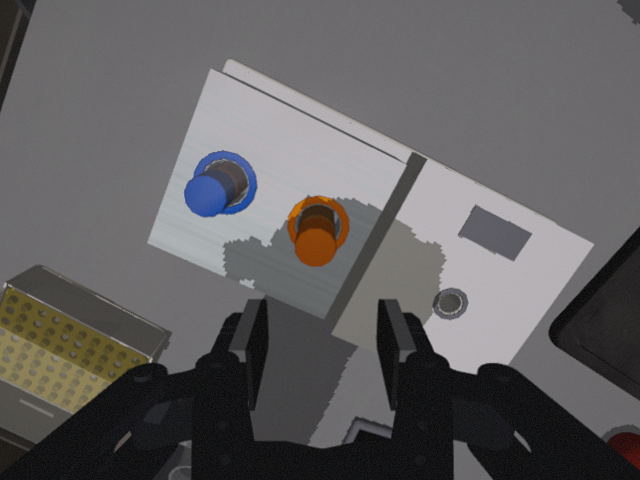

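Both vials stand in their rings, blue cap at (208,196) and orange cap at (316,243). Checking seat heights and measuring the aperture.

```bash
python3 - <<'E'
from h import *
c=np.load("pics/w14.npy",allow_pickle=True).item()
print("blue@113",onz(c,(207,196),113)[:2].round(1),"exp 634.7 199");print("or@113",onz(c,(316,243),113)[:2].round(1),"exp 639.4 139.2")
im=cv2.imread("pics/w14.png");g=cv2.cvtColor(im,cv2.COLOR_BGR2GRAY)
for nm,p in (("w14",(451,303)),):
  x0,y0=p[0]-30,p[1]-30
  m=(g[y0:y0+60,x0:x0+60]<165).astype(np.uint8)
  cs,_=cv2.findContours(m,cv2.RETR_EXTERNAL,cv2.CHAIN_APPROX_NONE)
  k=max(cs,key=cv2.contourArea);W=np.array([onz(c,q[0]+[x0,y0],76)[:2] for q in k])
  print(cv2.contourArea(k),k.mean((0,1))+[x0,y0])
  A=np.c_[2*W,np.ones(len(W))];s=np.linalg.lstsq(A,(W**2).sum(1),rcond=None)[0];R=np.sqrt(s[2]+s[:2]@s[:2]);print(s[:2],R,np.abs(np.hypot(*(W-s[:2]).T)-R).max())
  print(np.hypot(s[0]-639.4,s[1]-139.2))
cv2.imwrite("pics/c5.png",cv2.resize(im[260:345,400:500],None,fx=6,fy=6,interpolation=0))
cv2.imwrite("pics/c6.png",cv2.resize(im[140:290,150:370],None,fx=3.5,fy=3.5,interpolation=2))
E
```

```text
blue@113 [634.7 198.7] exp 634.7 199
or@113 [640.6 140.1] exp 639.4 139.2
1606.0 [437.08163265 300.79591837]
[634.42322077  48.63252954] 16.382185843315277 8.970879994513162
90.70410705650639
```

View pics/c5.png

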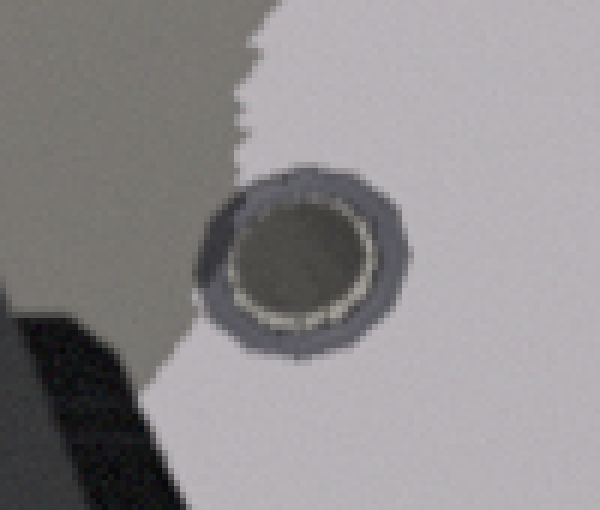

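View pics/c6.png

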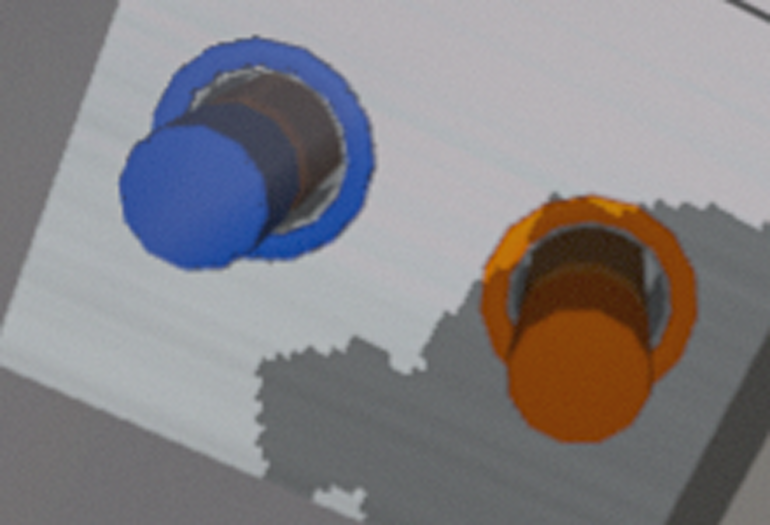

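Cap centres match a fully seated height. The aperture is at about (637.5,41.2), 98.0 mm from the orange well. Next, the stylus.

>>> step_arm --pt "-1.5 -1.5 0 0 0 0 0" --pt "-2.2 -2 0 0 0 0 0" --pt "-2.2 -2 0 0 0 0 0" --pt "-2.2 -2 0 0 0 0 0" --pt "-2.2 -2 0 0 0 0 0"

```text
t: 15.88
eef_pos: [525.3, 33.7, 163.0]
tool_rot: [-3.025, -0.81, 0.004]
wrist_force: [0.2, -0.8, -0.9]
width: 42.8
```

>>> step_arm --pt "-2.2 -2 0 0 0 0 0" --pt "-2.2 -2 0 0 0 0 0" --pt "-2.2 -1.8 0 0 0 0 0" --pt "-1 -1 0 0 0 0 0" --pt "0 0 0 0 0 0 0"

```text
t: 16.3
eef_pos: [448.1, -34.9, 163.0]
tool_rot: [-3.026, -0.805, 0.006]
wrist_force: [0.9, -0.4, -0.6]
width: 42.7
```

>>> step_arm --pt "0 0 0 0 0 0 0" --pt "0 0 0 0 0 0 0" --pt "0 0 0 0 0 0 0" --pt "0 0 0 0 0 0 0" --pt "0 0 0 0 0 0 0"

```text
t: 16.72
eef_pos: [450.8, -33.1, 162.5]
tool_rot: [-3.024, -0.811, 0.004]
wrist_force: [-0.1, -0.5, -0.3]
width: 42.7
```

```bash
python3 look.py w15; python3 - <<'E'
from h import *
c=np.load("pics/w15.npy",allow_pickle=True).item()
im=cv2.imread("pics/w15.png");hsv=cv2.cvtColor(im,cv2.COLOR_BGR2HSV)
m=((abs(hsv[...,0].astype(int)-65)<15)&(hsv[...,1]>120)&(hsv[...,2]>50)).astype(np.uint8)
n,l,s,ct=cv2.connectedComponentsWithStats(m)
for i in range(1,n):
  if s[i,4]>60: print(s[i],ct[i])
c0=np.load("pics/w14.npy",allow_pickle=True).item();print(onz(c0,(450,303),76))
E
```

```text
16.7167 [450.8 -33.1 162.5] [-3.024 -0.811  0.004] F [-0.1 -0.5 -0.3] w 42.7
[303 220  28  32 599] [317.48080134 234.17529215]
[300 247  32  34 820] [315.4304878  263.50609756]
[637.58613493  41.21285134  76.        ]
```

View pics/w15.png

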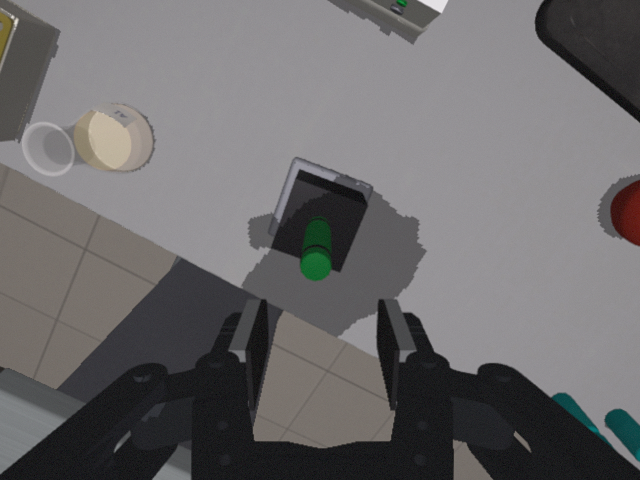

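```bash
python3 - <<'E'
from h import *
c=np.load("pics/w15.npy",allow_pickle=True).item();im=cv2.imread("pics/w15.png")
cv2.imwrite("pics/c7.png",cv2.resize(im[210:290,280:350],None,fx=7,fy=7,interpolation=0))
for p in((315.7,265),(316,263)):print(onz(c,p,120))
# predicted outlines
print(circ(c,(*onz(c,(315.7,265),120)[:2],120),8,8).round(1).tolist())
E
```

```text
[452.96502355 -27.79451053 120.        ]
[453.95553726 -27.39613149 120.        ]
[[323.9, 251.8], [311.4, 250.2], [301.5, 257.3], [300.1, 268.8], [307.7, 277.9], [319.9, 279.5], [329.7, 272.6], [331.5, 261.2]]
```

View pics/c7.png

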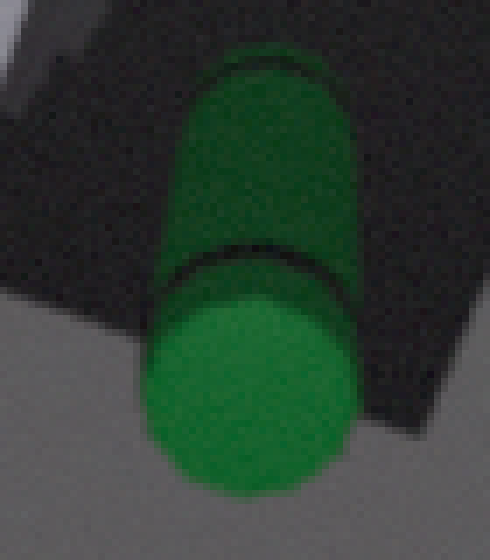

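The stylus disc centre is at (315.2,266), giving (452.5,-27.7). Descending around it.

>>> step_arm --pt "0.17 0.55 0 0 0 0 0" --pt "0 0 -1 0 0 0 0" --pt "0 0 -1.5 0 0 0 0" --pt "0 0 0 0 0 0 0" --pt "0 0 0 0 0 0 0"

```text
t: 17.18
eef_pos: [451.4, -27.6, 137.2]
tool_rot: [-3.024, -0.81, 0.007]
wrist_force: [-0.2, 0.1, -0.5]
width: 42.4
```

```bash
python3 look.py w16
```

```text
17.1833 [451.4 -27.6 137.2] [-3.024 -0.81   0.007] F [-0.2  0.1 -0.5] w 42.4
```

View pics/w16.png

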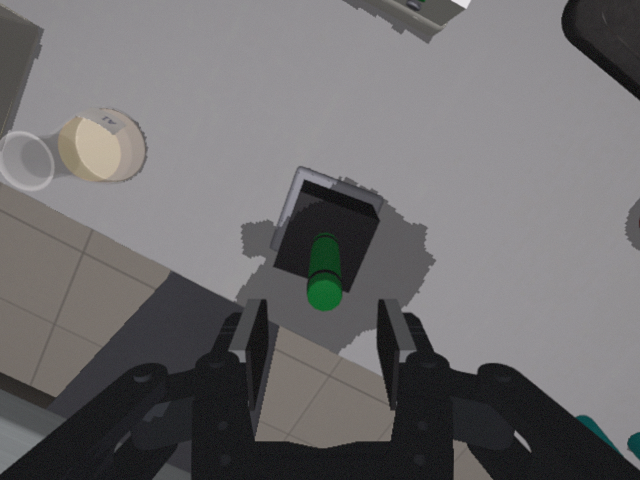

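Centred between the jaws at (324,292). Continuing down to TCP z of about 69.

>>> step_arm --pt "0 0 -1.4 0 0 0 0" --pt "0 0 -1.4 0 0 0 0" --pt "0 0 -1.4 0 0 0 0" --pt "0 0 -1.4 0 0 0 0" --pt "0 0 -1.2 0 0 0 0"

```text
t: 17.65
eef_pos: [452.7, -28.2, 69.7]
tool_rot: [-3.025, -0.81, 0.003]
wrist_force: [-0.7, -0.5, -0.2]
width: 42.9
```

>>> step_arm --pt "0 0 0 0 0 0 0" --pt "0 0 0 0 0 0 0" --pt "0 0 0 0 0 0 -1" --pt "0 0 0 0 0 0 -1" --pt "0 0 0 0 0 0 -1" --squeeze 50

```text
t: 18.07
eef_pos: [453.1, -28.5, 70.7]
tool_rot: [-3.026, -0.81, 0.001]
wrist_force: [-0.1, -1.2, 3.5]
width: 14.8
```

>>> step_arm --pt "0 0 0 0 0 0 -1" --pt "0 0 0 0 0 0 -1" --pt "0 0 0 0 0 0 -1" --pt "0 0 0 0 0 0 -1" --pt "0 0 0 0 0 0 -1"

```text
t: 18.48
eef_pos: [453.1, -28.5, 70.6]
tool_rot: [-3.026, -0.81, 0.001]
wrist_force: [-0.4, 0.2, 6.7]
width: 14.7
```

```bash
python3 look.py w17
```

```text
18.4833 [453.1 -28.5  70.6] [-3.026e+00 -8.100e-01  1.000e-03] F [-0.4  0.2  6.7] w 14.7
```

View pics/w17.png

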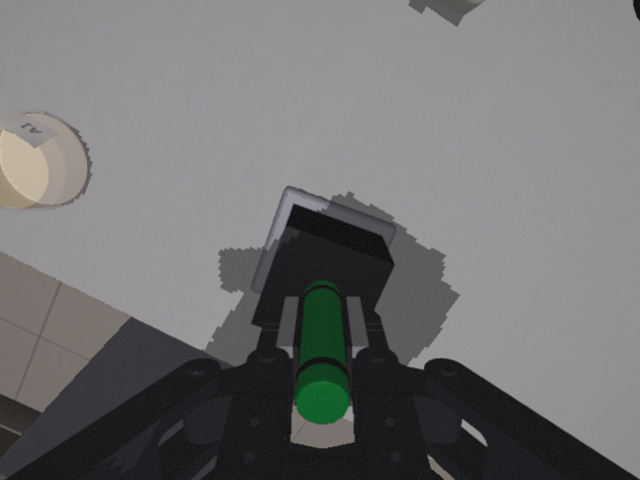

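Gripped at 14.7 mm. Lifting straight out.

>>> step_arm --pt "0 0 1 0 0 0 -1" --pt "0 0 1.5 0 0 0 -1" --pt "0 0 2 0 0 0 -1" --pt "0 0 2.3 0 0 0 -1" --pt "0 0 2.2 0 0 0 -1"

```text
t: 18.95
eef_pos: [451.5, -28.0, 160.6]
tool_rot: [-3.024, -0.809, 0.005]
wrist_force: [0.4, 0.2, -0.7]
width: 14.8
```

>>> step_arm --pt "0.5 0.2 0 0 0 0 -1" --pt "1.5 0.6 0 0 0 0 -1" --pt "2.2 0.8 0 0 0 0 -1" --pt "2.2 0.8 0 0 0 0 -1" --pt "2.2 0.8 0 0 0 0 -1"

```text
t: 19.37
eef_pos: [538.7, 4.4, 159.0]
tool_rot: [-3.025, -0.809, 0.005]
wrist_force: [0.0, -0.6, -1.5]
width: 14.5
```

>>> step_arm --pt "2 0.8 0 0 0 0 -1" --pt "1.5 0.6 0 0 0 0 -1" --pt "0 0 0 0 0 0 -1" --pt "0 0 0 0 0 0 -1" --pt "0 0 0 0 0 0 -1"

```text
t: 19.78
eef_pos: [571.8, 17.8, 158.8]
tool_rot: [-3.024, -0.809, 0.008]
wrist_force: [0.1, 0.7, -0.3]
width: 14.8
```

```bash
python3 look.py w18; python3 -c "
from plant import r
import cv2
cv2.imwrite('pics/s18.png',r.snapshot('side'))"
```

```text
19.7833 [571.8  17.8 158.8] [-3.024 -0.809  0.008] F [ 0.1  0.7 -0.3] w 14.8
```

View pics/w18.png

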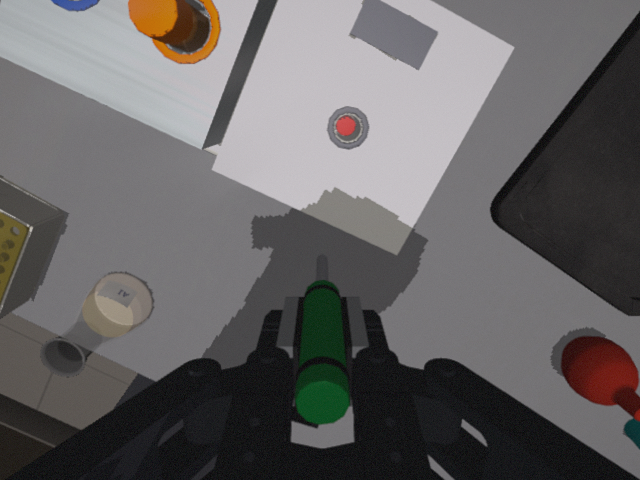

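View pics/s18.png

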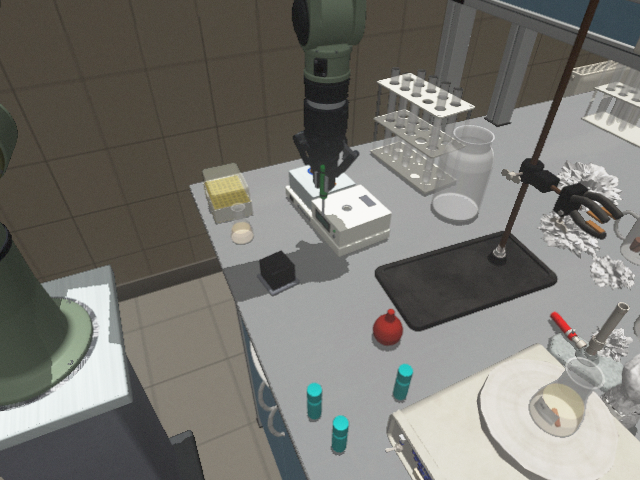

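```bash
python3 - <<'E'
from h import *
c=np.load("pics/w18.npy",allow_pickle=True).item();im=cv2.imread("pics/w18.png")
print("pred tip",proj(c,(571.8,17.8,93.2)),"tcp",proj(c,(571.8,17.8,158.8)),"top",proj(c,(571.8,17.8,208)))
print("ap",onz(c,(348,127.5),76), "tip from px",onz(c,(322,259),93.2))
cv2.imwrite("pics/c8.png",cv2.resize(np.hstack([im[95:155,310:385],im[245:305,285:360]]),None,fx=5,fy=5,interpolation=0))
E
```

```text
pred tip [323.5462975  256.86396893] tcp [322.09712808 315.78128507] top [319.97378067 401.93363274]
ap [637.03879577  40.61354439  76.        ] tip from px [570.2839347   17.90399404  93.2       ]
```

View pics/c8.png

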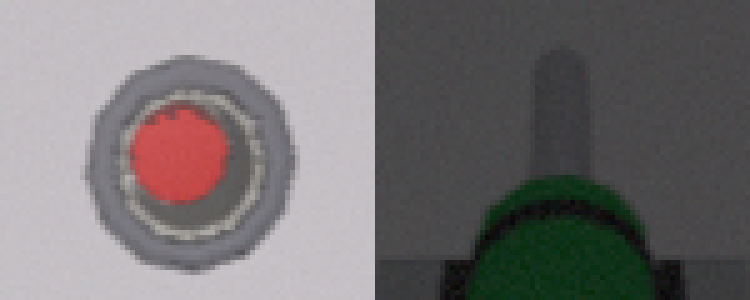

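The tip is where predicted, (323.5,257) against about (322,258) seen. The aperture at (348,127) shows the red button. Moving over it.

>>> step_arm --pt "1.5 0.5 0 0 0 0 -1" --pt "2 0.7 0 0 0 0 -1" --pt "2 0.7 0 0 0 0 -1" --pt "1.05 0.42 0 0 0 0 -1" --pt "0 0 -0.5 0 0 0 -1"

```text
t: 20.3
eef_pos: [640.7, 41.3, 155.5]
tool_rot: [-3.026, -0.81, -0.001]
wrist_force: [-0.2, -0.2, 0.1]
width: 14.8
```

>>> step_arm --pt "0 0 -0.2 0 0 0 -1" --pt "0 0 0 0 0 0 -1" --pt "0 0 0 0 0 0 -1" --pt "0 0 0 0 0 0 -1" --pt "0 0 0 0 0 0 -1"

```text
t: 20.72
eef_pos: [638.1, 40.8, 153.0]
tool_rot: [-3.025, -0.809, 0.004]
wrist_force: [0.0, 0.0, -1.4]
width: 14.8
```

```bash
python3 look.py w19;python3 - <<'E'
from h import *
im=cv2.imread("pics/w19.png")
cv2.imwrite("pics/c9.png",cv2.resize(im[220:340,262:382],None,fx=5,fy=5,interpolation=0))
cv2.imwrite('pics/s19.png',r.snapshot('side')); s=cv2.imread('pics/s19.png');cv2.imwrite("pics/c10.png",cv2.resize(s[130:250,270:400],None,fx=5,fy=5,interpolation=2))
E
```

```text
20.7167 [638.1  40.8 153. ] [-3.025 -0.809  0.004] F [ 0.   0.  -1.4] w 14.8
```

View pics/c9.png

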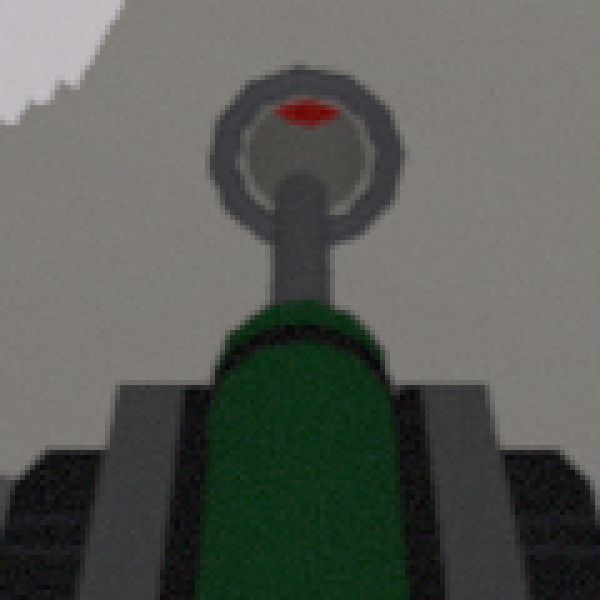

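View pics/c10.png

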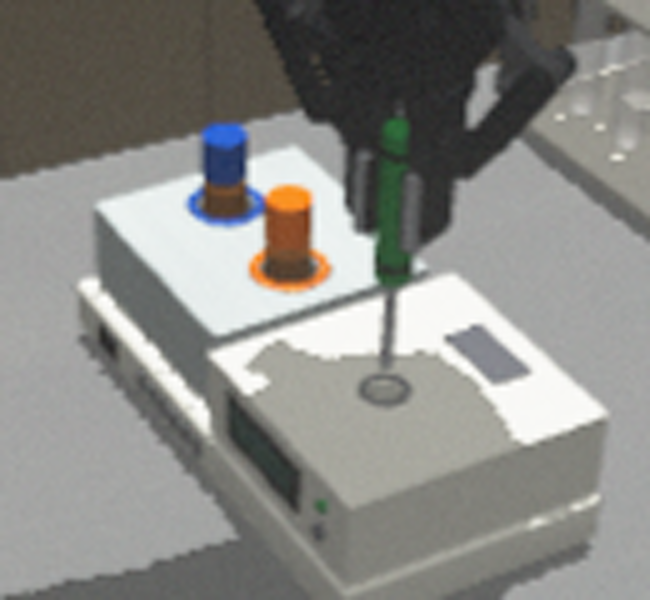

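Tip and hole are aligned in both views. Lowering to just above the button.

>>> step_arm --pt "0 0 -0.6 0 0 0 -1" --pt "0 0 -0.6 0 0 0 -1" --pt "0 0 0 0 0 0 -1" --pt "0 0 0 0 0 0 -1" --pt "0 0 0 0 0 0 -1"

```text
t: 21.23
eef_pos: [638.4, 41.1, 140.3]
tool_rot: [-3.025, -0.81, 0.005]
wrist_force: [-0.1, -1.1, -0.1]
width: 15.0
```

>>> step_arm --pt "0 0 -0.6 0 0 0 -1" --pt "0 0 -0.6 0 0 0 -1" --pt "0 0 -0.6 0 0 0 -1" --pt "0 0 -0.6 0 0 0 -1" --pt "0 0 0 0 0 0 -1"

```text
t: 21.65
eef_pos: [637.4, 41.1, 114.7]
tool_rot: [-3.024, -0.809, 0.009]
wrist_force: [-1.1, 0.3, -0.1]
width: 15.0
```

>>> step_arm --pt "0 0 -0.2 0 0 0 -1" --pt "0 0 -0.2 0 0 0 -1" --pt "0 0 -0.2 0 0 0 -1" --pt "0 0 0 0 0 0 -1" --pt "0 0 0 0 0 0 -1"

```text
t: 22.07
eef_pos: [638.8, 41.0, 111.0]
tool_rot: [-3.025, -0.81, 0.003]
wrist_force: [-0.2, -0.3, 1.2]
width: 14.7
```

```bash
python3 look.py w20; python3 - <<'E'
from h import *
im=cv2.imread("pics/w20.png")
cv2.imwrite("pics/c11.png",cv2.resize(im[220:340,262:382],None,fx=5,fy=5,interpolation=0))
E
```

```text
22.0667 [638.8  41.  111. ] [-3.025e+00 -8.100e-01  3.000e-03] F [-0.2 -0.3  1.2] w 14.7
```

View pics/c11.png

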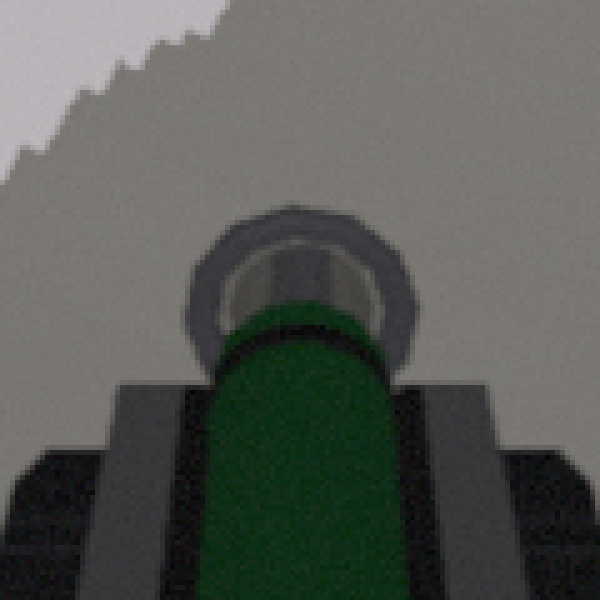

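The tip is in the hole and contact starts at TCP z of about 111. Pressing while watching the force.

>>> step_arm --pt "0 0 -0.2 0 0 0 -1" --pt "0 0 -0.2 0 0 0 -1" --pt "0 0 -0.2 0 0 0 -1" --pt "0 0 0 0 0 0 -1" --pt "0 0 0 0 0 0 -1"

```text
t: 22.53
eef_pos: [638.8, 41.1, 104.9]
tool_rot: [-3.025, -0.81, 0.003]
wrist_force: [-0.6, 0.5, 5.1]
width: 15.0
```

>>> step_arm --pt "0 0 -0.1 0 0 0 -1" --pt "0 0 -0.1 0 0 0 -1" --pt "0 0 -0.1 0 0 0 -1" --pt "0 0 0 0 0 0 -1" --pt "0 0 0 0 0 0 -1"

```text
t: 22.95
eef_pos: [639.2, 41.1, 103.2]
tool_rot: [-3.025, -0.81, 0.001]
wrist_force: [-2.0, -0.1, 12.3]
width: 15.2
```

12 N, above the 5.5 N full-travel force, so the button is bottomed. I'll hold and check that it is steady.

>>> step_arm --pt "0 0 0 0 0 0 -1" --pt "0 0 0 0 0 0 -1" --pt "0 0 0 0 0 0 -1" --pt "0 0 0 0 0 0 -1" --pt "0 0 0 0 0 0 -1"

```text
t: 23.37
eef_pos: [639.2, 41.1, 103.2]
tool_rot: [-3.025, -0.81, 0.001]
wrist_force: [-2.2, 0.0, 11.8]
width: 14.7
```

```bash
python3 look.py w21; python3 - <<'E'
from h import *
s=r.snapshot('side');cv2.imwrite("pics/c12.png",cv2.resize(s[130:290,190:400],None,fx=3.7,fy=3.7,interpolation=2))
im=cv2.imread("pics/w21.png")
cv2.imwrite("pics/w21.png",im)
E
```

```text
23.3667 [639.2  41.1 103.2] [-3.025e+00 -8.100e-01  1.000e-03] F [-2.2  0.  11.8] w 14.7
```

View pics/c12.png

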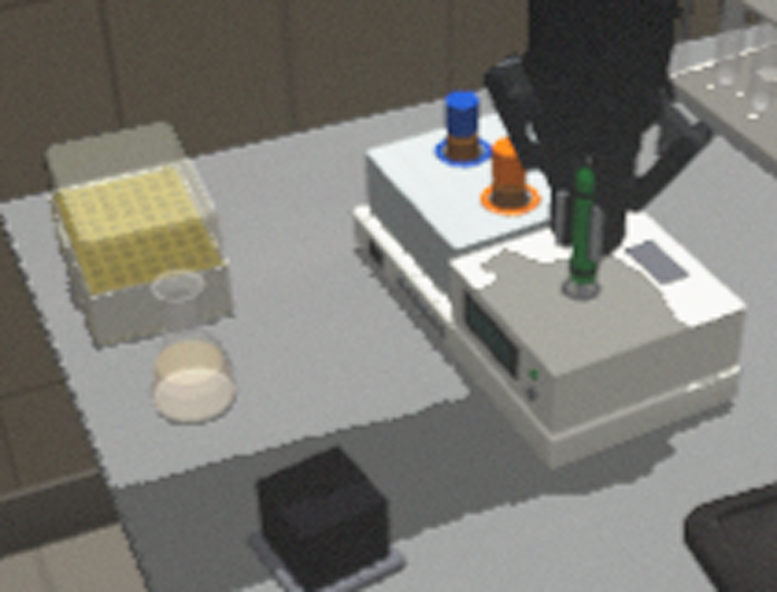

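View pics/w21.png

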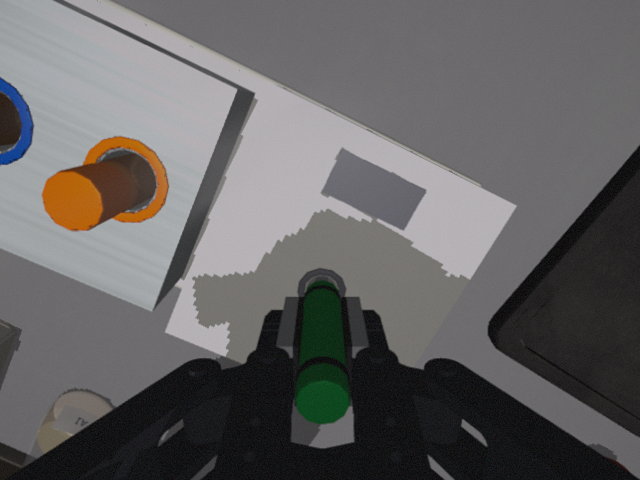

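Side view: both vials are seated, the stylus is upright in the hole, and the flask and tip box haven't moved. The push holds steady at 12 N with no sign of slip in the grip. Handing in.

```bash
python3 -c "
from plant import r
print(r.hand_in()); o=r.get_obs(); print(o['t'],o['eef_pos'],o['wrist_force'],o['width'])"
```

```text
the job is handed in; nothing more can be done
None
the job is handed in; nothing more can be done
```

The job is handed in at about 23.4 s of the 72 s: both vials are seated and released in their own wells, and the gripped stylus is holding the reset button down. No verdict was reported.

- **Vials:** both were lowered into their wells with no contact force. In the wrist view, the cap centres taken at the fully seated height lay within 0.3 mm (blue) and 1.5 mm (orange) of the well axes. Nothing touched them afterwards.
- **Button:** contact began at a tool height of about 111 mm, and the tool stopped at 103.2 mm. The push held steady at about 12 N, well over the 5.5 N needed for full travel, so I take the button as fully down. I had no direct reading of the button joint. The grip opening stayed at about 15 mm and the stylus looked upright in the last pictures.
- **Bystanders:** the last side picture shows the flask and tip box standing where they were. The red bulb was unmoved in the side picture taken before the press, and nothing went near it after that.
- **Disagreements:** the side camera placed the wells about 5 mm off from the wrist camera. I trusted the wrist because its readings repeated at two different yaws, and both vials then went in freely. On the first approach to the heater the last joint reached its limit, so I turned the gripper's yaw and carried on.

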